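# Find the high side of a rolling pin with a dial indicator

## Task

The silicone rolling pin rolls dough unevenly, so its bare axle has been laid in two V-blocks under a dial indicator. Slide the indicator down by its knob, gently, until the plunger rests on the sleeve and the needle stands in the dial's green sector; then roll the pin in its V-blocks with a light fingertip on the sleeve, watching the needle, until the sleeve's highest side is under the plunger, and leave it so, hands off, with the plunger still resting on it. Press only lightly, keep the axle down in both V-blocks, keep your hand off the plunger, and leave the other things on the worktop where they are.

Things in the scene. Friction and masses are not known exactly. Their poses are not given: they have to be found in the camera images.
- fixture: dark plate, 130 x 300 x 14 mm, fixed on the worktop. Origin at worktop height midway between two steel V-blocks; z up, y along the grooves, x square to them, away from the robot; plate x = -40 to 90 mm. V-blocks at y = -110 and +110 mm: 30 mm thick, 52 mm wide in x, tops at z = 77 mm. Indicator at x = 0, y = 55 mm, on a 16 mm round column at x = 75, y = 55 mm, 218 mm high
- v_axis (a point): point fixed on the fixture at its x = 0, y = 0, z = 64 mm, on the line of the axle when it is seated in both grooves
- pin: rolling pin without handles, 0.6 to 0.8 kg, loose: a 10 mm steel axle lying along y in the V-blocks with a brick-red silicone sleeve, 50 mm in diameter, y = -91 to 91 mm. Origin on the axle's line at mid-length; its turn about y is the turn of the pin. The sleeve sits 3 mm off the axle's line; which side is high differs each time and does not show in this pose
- roll_spot (a point): point fixed on the fixture at x = 0, y = -50 mm, z = 89 mm: mean crown of the sleeve where a fingertip has room (the crown is at 86 to 92 mm as the pin turns). The silicone is grippy and gives 1 mm for each 5 N; over 15 N marks it. A fingertip pressing 5 to 10 N and drawn along the fixture's x rolls the pin, either way; it stays as left by the friction of its axle
- lift_knob (a point): middle of the black round knob (20 mm in diameter, 26 mm high, upright) on top of the dial indicator, by which the indicator is slid up and down its column. The top of the dial case is 19 mm below this point; free space on both sides along the fixture's y
- carriage (a joint): how far the indicator is lowered on its column, m: 0 at the top, 0.060 at the bottom stop. Stiff slide: stays where it is left, takes 3 to 10 N to move. At 0 the hanging plunger's tip is 129 mm above the worktop, so it meets the sleeve at about 0.037 to 0.043, depending on how the pin lies
- plunger: the indicator's sprung steel plunger with an 8 mm ball tip, pointing down over the sleeve's crown; origin at the lowest point of the tip. It goes up into the indicator by 16 mm against a spring (0.4 N at first, 0.15 N more for each mm), then meets a hard stop
- plunger_tip (a point): lowest point of the plunger's ball tip
- needle (a joint): angle of the red needle on the 58 mm dial, which faces the robot's side, rad: 0 is up, with the plunger hanging free; grows clockwise as seen from the robot, 0.36 rad for each mm that the plunger is pushed in (5.76 at the hard stop). A tick each mm; the green sector is 1.44 to 2.88 rad (4 to 8 mm)
- handle_a: one of the pin's two turned wooden handles, 110 x 29 mm, lying on the worktop; bystander
- handle_b: the pin's other wooden handle; bystander
- pen: black pen, 145 mm long; bystander
- mug: dark grey and white mug, 82 x 114 x 97 mm; bystander
- lemon: lemon, 76 x 56 mm; bystander

How it is judged:
By the outcome, as a careful person would: the job done as asked, in the order asked, and still so for the second after the job is handed in, with the robot touching nothing.
It also fails if it takes over 72 s, if anything falls off the work surface, if the arm or the gripper's body presses on something with over 40 N, if the wrist force passes 120 N, or if a joint passes its speed limit or range.

## Robot

A 6-joint arm with a two-finger parallel gripper is mounted at the origin on a cart in front of the work surface, level with it; the furniture and walls round the work are solid. World frame = base frame: x ahead of the robot, y to its left, z up, the work surface at z = 0. Lengths are in mm, angles in rad, forces in N, time in s.
With the tool pointing down it reaches from about 425 to 950 mm from the base axis. Payload 14.7 kg.
Tool frame: the origin (TCP) lies on the centre line of the jaws, within the pads' length; the fingertips stand 11 mm ahead of it and the grasp point (between the pads) lies 8 mm behind it; z points along the fingers, x is the direction in which the jaws open and shut, and the axes are right-handed (so a half turn about z gives the same grasp; the last joint's range is limited). The gripper opens to 85 mm and grips with 20 to 120 N. Pads are 22 mm wide; open, the fingers measure 114 mm over their backs; the gripper's body (76 mm by 85 mm) begins 54 mm behind the grasp point. The pads swing forward as they close: fully open they stand 13 mm farther back than shut.
Start: joints at [1.09, 0.48, 1.596, -0, 1.065, -0.047], TCP at [273.185, 589.798, 242.297] pointing down, gripper open.
Joint ranges: [-2.75, 2.75], [-0.82, 2.05], [0.23, 2.67], [-1.56, 4.7], [0.09, 2.69], [-2.92, 2.92]. Speed limits (rad/s): [1.89, 1.89, 2.39, 3.01, 3.01, 3.01].

## Interface

Orientations are given as a unit quaternion [w, x, y, z].
In Python, from rig import env gives the robot as it stands. The module is installed in compiled form; this text tells all that it offers.
- The arm moves only by the shell command python3 -m pendant 'ROWS' [OPENING]. ROWS is a JSON object of lists of equal length, an entry for each row: "delta_pos": the shift along the world's x, y, z scaled (see below), a list of three; "angular": the turn, a rotation vector about the world's x, y, z scaled (see below), a list of three. A call has 1 to 12 rows; each row shifts and turns the commanded pose from where the row before left it; what a row does not reach is not made up. The controller multiplies each number of a shift by 50 mm and each number of a turn by 6 degrees. A row lasts 1/10 s, in which the tool goes at most 50 mm and 8.59 degrees, less where a joint would pass 70% of its speed; a pose out of reach is approached as far as the arm can. A call with a number of a shift or a turn outside -1 to 1 is refused whole. A call with a gripper value outside its range is refused whole. OPENING is the opening, from -1 (shut) to 1 (fully open), set as the call begins (- or left out, the last holds). The fingers move at their own pace and stop on an object; the grip force is fixed at half the most. Time passes only in rows, so rows that do not move let the fingers close. It gives the time, the measured TCP pose, the force and the opening at its end, in the units of the state.
- env.read_state(): the state, without advancing time (a new reading comes with each control period).
- env.get_image(name): name is "scene" or "top" or "wrist"; returns the picture (480x640x3 uint8, blue, green, red); there is no depth.
- env.calibration(name): a dict with "intrinsics" (3x3 intrinsics, pixels), "R" (3x3) and "t" (3): a world point X has camera coordinates R X + t. Camera axes: x right, y down, z forward; pixel columns grow to the right and rows downward; lengths in mm; the calibration is good to about 2 mm. A picture is of the moment at which its call begins: read the wrist's pose just before it. calibration takes no time and is no camera call; for the wrist camera it gives the pose at the moment of the call.
- env.sign_off(): hands the job in, once; it reports no verdict.
Trained networks look in the newest picture that a camera, given by its name, has taken for a name from the list of things; names that differ only in an ending like _2 or _b are one class to them, and where a whole thing is asked for, a point or a joint stands for the part that bears it (a point fixed in the world has none). Each returns a list of dicts, best first, with "confidence" (0 to 1); they miss things now and then, are a little off and sometimes report something else, mostly with a low value. They report only what shows in the picture. A call takes as long as a camera call.
- env.recognise(camera, target): "xy" ([column, row] in pixels, amid what is visible of it).
- env.pinpoint(camera, target): "xy" ([column, row] in pixels: a listed point, or the origin of a listed thing).
The state is a dict: "time": time; "joint_positions": joint angles; "dq": joint speeds; "effort": joint torques, N m; "tool_pos": TCP position; "orientation": TCP orientation; "force": force on the tool from outside, world axes, zero at the start; "torque": the same for the moment, N m; "grip_width": opening from 0.0 (shut) to 1.0 (fully open).
Only numpy, scipy, OpenCV 4.12 (cv2) and the standard library are available. Lean on these libraries where they do the work, as an engineer would, in place of code of your own. Each camera call takes 0.05 s, during which the arm holds its last target.

## Working session

There is one attempt and no reset: what is moved stays moved. The work goes in short steps, Python scripts to look and compute and a shell command to move; the robot and the scene stay as the last step left them, time stands still between calls to the robot, and variables do not carry over. Pictures are saved under pics/ and viewed, and the job is handed in when it is done.

```bash
mkdir -p pics; ls
cat > h.py <<'E'
from rig import env
import numpy as np, cv2
def snap(name,fn,crop=None,scale=1):
    im=env.get_image(name)
    if crop: 
        x0,y0,x1,y1=crop; im=im[y0:y1,x0:x1]
    if scale!=1: im=cv2.resize(im,None,fx=scale,fy=scale,interpolation=cv2.INTER_CUBIC)
    cv2.imwrite('pics/'+fn,im)
def proj(name,X):
    c=env.calibration(name);K=np.array(c['intrinsics']);p=K@(np.array(c['R'])@np.array(X,float)+np.array(c['t']));return p[:2]/p[2]
def ray(name,px):
    c=env.calibration(name);K=np.array(c['intrinsics']);R=np.array(c['R']);t=np.array(c['t'])
    d=R.T@np.linalg.inv(K)@np.array([px[0],px[1],1.]);return -R.T@t,d/np.linalg.norm(d)
def atz(name,px,z):
    o,d=ray(name,px);return o+d*(z-o[2])/d[2]
def tri(a,pa,b,pb):
    o1,d1=ray(a,pa);o2,d2=ray(b,pb)
    A=np.stack([d1,-d2],1);s=np.linalg.lstsq(A,o2-o1,rcond=None)[0]
    p,q=o1+d1*s[0],o2+d2*s[1];return (p+q)/2,np.linalg.norm(p-q)
E
python3 - <<'E'
from h import *
np.set_printoptions(precision=1,suppress=True)
s=env.read_state();print(s)
snap('scene','s0.png');snap('top','t0.png')
for c in('scene','top'):
    o,d=ray(c,(320,240));print(c,o,d,env.calibration(c)['intrinsics'])
P={}
for c in('scene','top'):
  for t in('lift_knob','plunger_tip','v_axis','roll_spot','fixture','pin'):
    r=env.pinpoint(c,t);P[c,t]=r
    print(c,t,[(np.round(q['xy'],1),round(q['confidence'],2)) for q in r[:2]])
for t in('lift_knob','plunger_tip','v_axis','roll_spot','fixture','pin'):
  if P['scene',t] and P['top',t]:print(t,tri('scene',P['scene',t][0]['xy'],'top',P['top',t][0]['xy']))
E
```

```text
pics
{'time': 0.0, 'joint_positions': array([ 1.1,  0.5,  1.6, -0. ,  1.1, -0. ]), 'dq': array([ 0.,  0., -0., -0.,  0.,  0.]), 'effort': array([ -0. , -95.1, -43. ,  -0. ,   0. ,  -0. ]), 'tool_pos': array([273. , 589.4, 241.7]), 'orientation': array([ 0. ,  0.8,  0.5, -0. ]), 'force': array([-0.2, -0.2, -0.7]), 'torque': array([-0.,  0.,  0.]), 'grip_width': 1.0003419561380786}
scene [ -167.3 -1195.9  1243.3] [ 0.4  0.7 -0.6] [[513.5   0.  325.4]
 [  0.  513.5 236.8]
 [  0.    0.    1. ]]
top [ 228.8  -78.  1658.9] [ 0.2  0.  -1. ] [[573.2   0.  322.8]
 [  0.  573.2 235.1]
 [  0.    0.    1. ]]
scene lift_knob [(array([322.8, 195.2]), 0.6)]
scene plunger_tip []
scene v_axis [(array([334., 248.]), 0.59)]
scene roll_spot [(array([341.3, 249.5]), 0.84)]
scene fixture [(array([329.8, 261.8]), 0.9)]
scene pin [(array([332.6, 248.9]), 0.7)]
top lift_knob [(array([287.9, 218.6]), 0.75)]
top plunger_tip []
top v_axis [(array([308.3, 227.3]), 0.58), (array([153., 245.]), 0.33)]
top roll_spot [(array([326.7, 225.1]), 0.72)]
top fixture [(array([308.3, 233.3]), 0.75)]
top pin [(array([304.1, 225.6]), 0.74)]
lift_knob (array([508. ,   9.7, 254.8]), np.float64(5.45524851601493))
v_axis (array([523. , -35.8,  50.1]), np.float64(5.868509549598773))
roll_spot (array([522.1, -87.8,  83.3]), np.float64(3.73935436451252))
fixture (array([512.2, -32.5, -12.2]), np.float64(2.7620830554701867))
pin (array([528.5, -22.3,  33.8]), np.float64(0.4350473112076282))
```

View pics/s0.png

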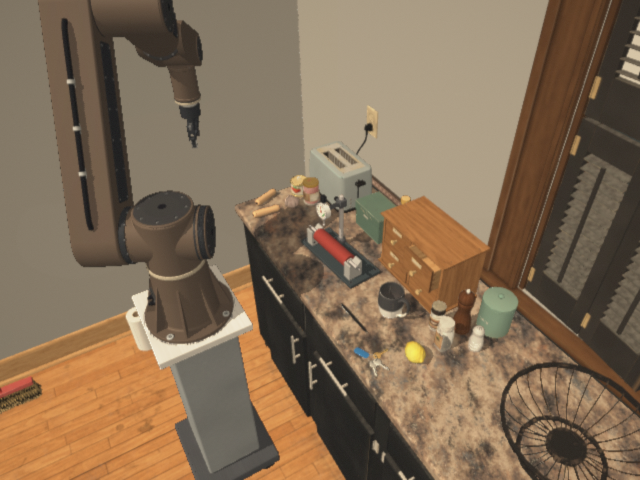

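View pics/t0.png

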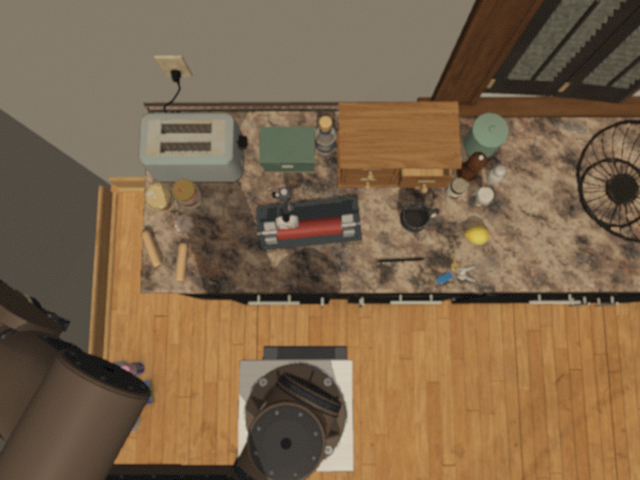

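The scene view shows the fixture at about (340,250), the pin in red and the dial at (323,210). The top view shows the indicator at about (285,217). I'll zoom in and check where the wrist camera is mounted.

Run:
```python
from h import *
np.set_printoptions(precision=3,suppress=True)
snap('scene','s1.png',(270,160,410,300),4);snap('top','t1.png',(240,170,380,260),5);snap('wrist','w0.png')
s=env.read_state();print(s['time'],s['tool_pos'],s['orientation'])
from scipy.spatial.transform import Rotation as Ro
q=s['orientation'];R=Ro.from_quat([q[1],q[2],q[3],q[0]]).as_matrix();print(R)
c=env.calibration('wrist');Rc=np.array(c['R']);t=np.array(c['t']);o=-Rc.T@t
print(c['intrinsics'],'cam in tool',R.T@(o-s['tool_pos']));print('cam axes in tool (cols)',R.T@Rc.T)
```

```text
0.85 [273.202 589.78  242.278] [ 0.     0.843  0.538 -0.   ]
[[ 0.42   0.907 -0.   ]
 [ 0.907 -0.42  -0.   ]
 [-0.     0.    -1.   ]]
[[370.301   0.    320.364]
 [  0.    370.301 237.451]
 [  0.      0.      1.   ]] cam in tool [  -0.047  -82.076 -130.899]
cam axes in tool (cols) [[ 1.     0.     0.001]
 [-0.     0.949  0.316]
 [-0.001 -0.316  0.949]]
```

View pics/s1.png

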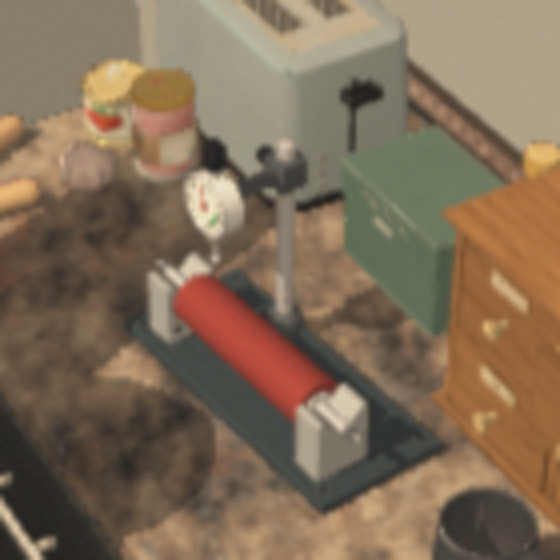

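View pics/t1.png

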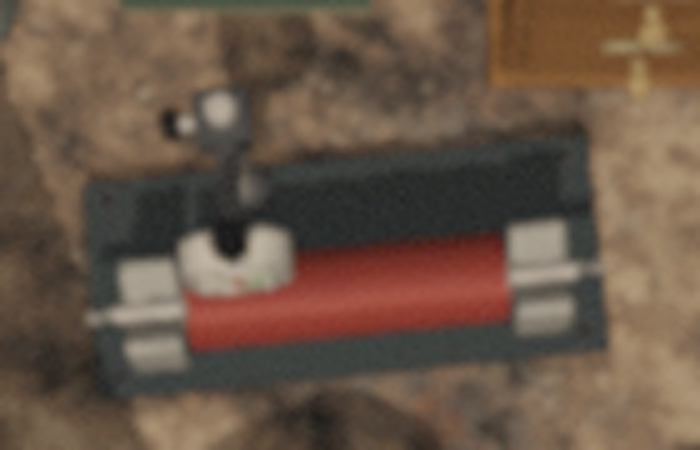

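View pics/w0.png

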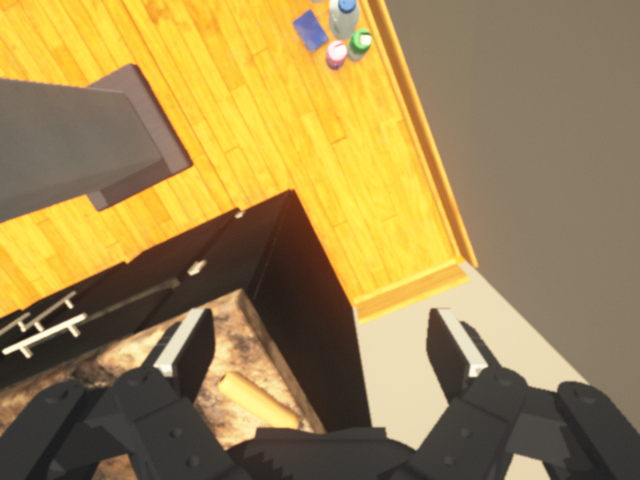

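```bash
python3 - <<'E'
from h import *
a=atz('top',(259,233.6),64);b=atz('top',(359.6,224),64);print(a,b,(a+b)/2,np.degrees(np.arctan2(-(a-b)[0],(a-b)[1])))
E
python3 -m pendant '{"delta_pos":[[0,-0.5,1],[0.4,-0.95,1],[0.4,-0.95,0.6],[0.4,-0.95,0.4],[0.4,-0.95,0],[0.4,-0.95,0],[0.4,-0.95,0],[0.4,-0.95,0],[0.4,-0.95,0],[0.4,-0.95,0],[0.4,-0.95,0],[0.4,-0.95,0]],"angular":[[0,0,0],[0,0,0.6],[0,0,0.6],[0,0,0.6],[0,0,0.6],[0,0,0.6],[0,0,0.6],[0,0,0.6],[0,0,0.6],[0,0,0.2],[0,0,0],[0,0,0]]}'
python3 -m pendant '{"delta_pos":[[0,0,0],[0,0,0]],"angular":[[0,0,0],[0,0,0]]}'
python3 - <<'E'
from h import *
np.set_printoptions(precision=1,suppress=True)
s=env.read_state();print(s['time'],s['tool_pos'],s['orientation'],s['force'])
snap('wrist','w1.png')
for t in('lift_knob','plunger_tip','v_axis','roll_spot','fixture','pin'):
    print(t,[(np.round(q['xy'],1),round(q['confidence'],2)) for q in env.pinpoint('wrist',t)[:2]])
E
```

```text
[500.19336514 104.06721062  64.        ] [ 526.72234287 -180.26528287   64.        ] [513.45785401 -38.09903613  64.        ] 5.330416554694148
time: 2.05
tool_pos: [477.6, 80.9, 365.4]
orientation: [0.0, 0.675, 0.738, 0.0]
force: [1.9, 1.4, -0.6]
grip_width: 1.0
time: 2.25
tool_pos: [477.4, 81.8, 365.0]
orientation: [-0.0, 0.676, 0.737, 0.0]
force: [0.2, 0.5, 0.1]
grip_width: 0.998
2.25 [477.4  81.8 365. ] [-0.   0.7  0.7  0. ] [0.2 0.5 0.1]
lift_knob [(array([229.7, 268.1]), 0.62)]
plunger_tip []
v_axis []
roll_spot []
fixture [(array([226.8, 199. ]), 0.67)]
pin [(array([215.6, 211.2]), 0.9)]
```

View pics/w1.png

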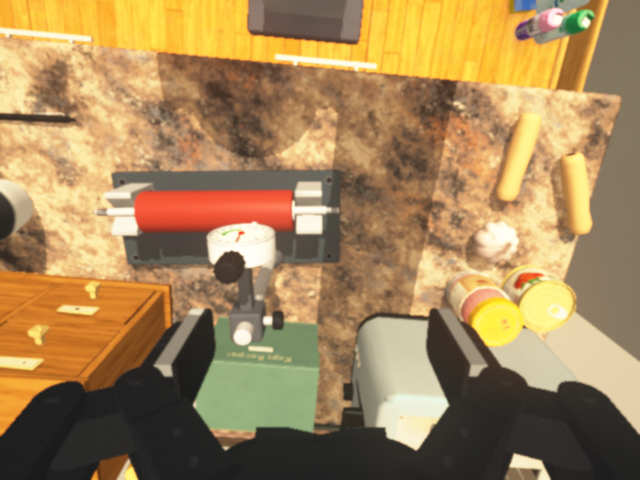

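Run:
```python
import cv2
im=cv2.imread('pics/w1.png')[150:360,90:350];cv2.imwrite('pics/w1z.png',cv2.resize(im,None,fx=3,fy=2.8,interpolation=cv2.INTER_CUBIC))
```

```text
(no output)
```

View pics/w1z.png

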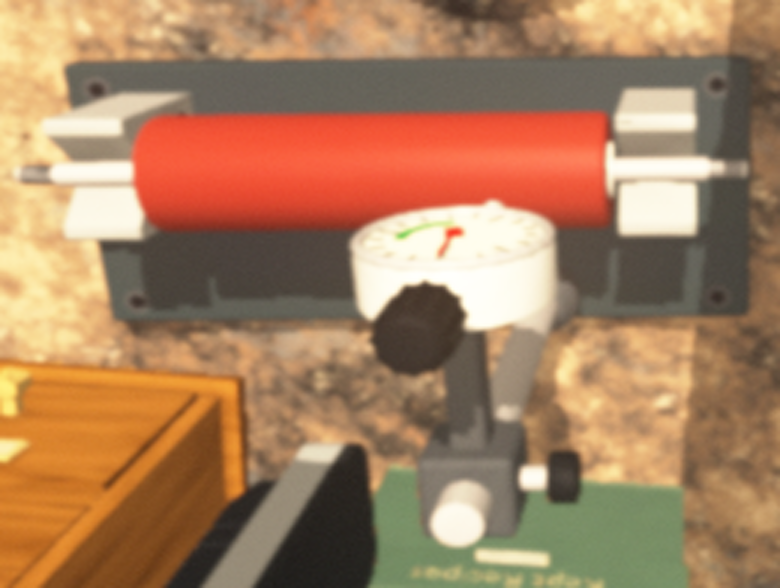

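```bash
cat >> h.py <<'E'
def fw(p,X):
    c,s=np.cos(p[2]),np.sin(p[2]);return np.array([p[0]+c*X[0]-s*X[1],p[1]+s*X[0]+c*X[1],X[2]])
E
python3 - <<'E'
from h import *
from scipy.optimize import least_squares
np.set_printoptions(precision=2,suppress=True)
W=[((-40,-150,14),(112.7,173.6)),((-40,150,14),(339.3,170.7)),((90,150,14),(339.3,262.9)),((90,-150,14),(128.3,263.6)),((75,55,218),(242.7,335.7))]
# top corners zoom/5+(240,170)
T=[((-40,150,14),(240+115/5,170+393/5)),((90,150,14),(240+86/5,170+185/5)),((90,-150,14),(240+583/5,170+137/5)),((-40,-150,14),(240+603/5,170+347/5)),((75,55,218),(240+220/5,170+108/5))]
def r(p,full=0):
    o=[]
    if full!=2:
        for X,u in W:o.append(proj('wrist',fw(p,X))-np.array(u))
        o.append(proj('wrist',fw(p,(0,55,p[3])))-np.array((229.3,267)))
    if full!=1:
        for X,u in T:o.append((proj('top',fw(p,X))-np.array(u)))
        o.append(proj('top',fw(p,(0,55,p[3])))-np.array((286.4,218)))
    return np.concatenate(o)
for m in(0,1,2):
    q=least_squares(r,[514,-36,.09,255],args=(m,),x_scale=[1,1,.01,1],loss='soft_l1');print(m,q.x,np.degrees(q.x[2]),fw(q.x,(0,55,q.x[3])));print(q.fun.reshape(-1,2))
E
```

```text
0 [515.5  -35.91   0.1  239.06] 5.769007967681156 [509.97  18.81 239.06]
[[-3.84 -1.95]
 [ 1.25 -1.07]
 [ 0.46 -0.06]
 [-1.96  0.98]
 [-0.35  1.46]
 [-0.04 -0.06]
 [-4.09  1.36]
 [-2.08 -0.68]
 [ 0.1  -1.47]
 [ 1.18 -0.09]
 [-1.07 -0.32]
 [-1.31  0.05]]
1 [515.87 -35.77   0.1  238.9 ] 5.964027050994096 [510.16  18.93 238.9 ]
[[-3.73 -1.25]
 [ 1.23 -1.17]
 [ 0.75 -0.15]
 [-1.55  1.56]
 [ 0.08  1.65]
 [ 0.17  0.1 ]]
2 [514.67 -38.87   0.1  241.82] 5.53307283632975 [509.37  15.87 241.82]
[[-3.15  1.43]
 [-0.97 -0.63]
 [ 1.26 -1.01]
 [ 2.17  0.41]
 [ 0.19 -0.1 ]
 [-0.22  0.07]]
```

```bash
python3 -m pendant '{"delta_pos":[[0.22,-0.43,-0.2],[0.22,-0.43,-0.4],[0.21,-0.42,-0.4],[0,0,-0.3],[0,0,0],[0,0,0]],"angular":[[0,0,0.1],[0,0,0],[0,0,0],[0,0,0],[0,0,0],[0,0,0]]}'
python3 - <<'E'
from h import *
np.set_printoptions(precision=1,suppress=True)
s=env.read_state();print(s['time'],s['tool_pos'],s['orientation'],s['force'])
snap('wrist','w2.png')
for t in('lift_knob',):
    print(t,[(np.round(q['xy'],1),round(q['confidence'],2)) for q in env.pinpoint('wrist',t)[:2]])
print(proj('wrist',s['tool_pos']+[0,0,-60]),atz('wrist',(229,267),240))
E
```

```text
time: 3.2
tool_pos: [509.6, 19.5, 300.4]
orientation: [-0.0, 0.671, 0.742, -0.0]
force: [0.3, -0.1, 1.3]
grip_width: 0.998
3.2 [509.6  19.5 300.4] [-0.   0.7  0.7 -0. ] [ 0.3 -0.1  1.3]
lift_knob []
[319.4 267.4] [514.7 -31.  240. ]
```

View pics/w2.png

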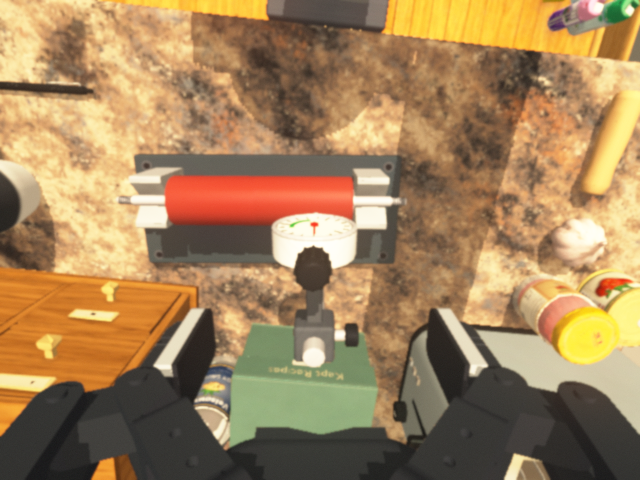

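The knob is at about (313,269) and the dial at (314,235), both lined up with the tool. I'll shift 4 mm in -y, descend and grip.

```bash
python3 -m pendant '{"delta_pos":[[0,-0.08,-0.3],[0,0,-0.4],[0,0,-0.4],[0,0,-0.12],[0,0,0],[0,0,0]],"angular":[[0,0,0],[0,0,0],[0,0,0],[0,0,0],[0,0,0],[0,0,0]]}'
python3 - <<'E'
from h import *
np.set_printoptions(precision=1,suppress=True)
s=env.read_state();print(s['time'],s['tool_pos'],s['force'])
snap('wrist','w3.png')
E
```

```text
time: 3.9
tool_pos: [510.3, 15.1, 240.1]
orientation: [0.0, 0.671, 0.742, 0.0]
force: [-1.2, -0.3, 0.3]
grip_width: 1.004
3.9 [510.3  15.1 240.1] [-1.2 -0.3  0.3]
```

View pics/w3.png

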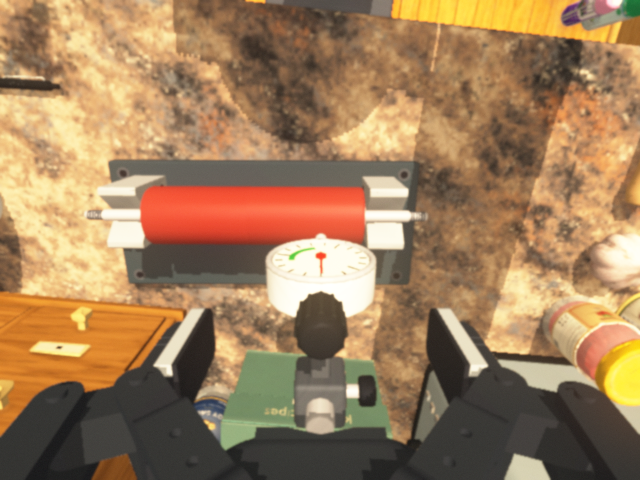

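```bash
python3 -m pendant '{"delta_pos":[[0,0,0],[0,0,0],[0,0,0],[0,0,0],[0,0,0],[0,0,0],[0,0,0],[0,0,0]],"angular":[[0,0,0],[0,0,0],[0,0,0],[0,0,0],[0,0,0],[0,0,0],[0,0,0],[0,0,0]]}' -1
python3 - <<'E'
from h import *
np.set_printoptions(precision=1,suppress=True)
s=env.read_state();print(s['time'],s['tool_pos'],s['force'],s['torque'])
snap('wrist','w4.png')
E
```

```text
time: 4.75
tool_pos: [509.7, 15.0, 239.1]
orientation: [-0.0, 0.671, 0.742, 0.0]
force: [-0.8, 2.6, 2.5]
grip_width: 0.206
4.75 [509.7  15.  239.1] [-0.8  2.6  2.5] [0.5 0.1 0. ]
```

View pics/w4.png

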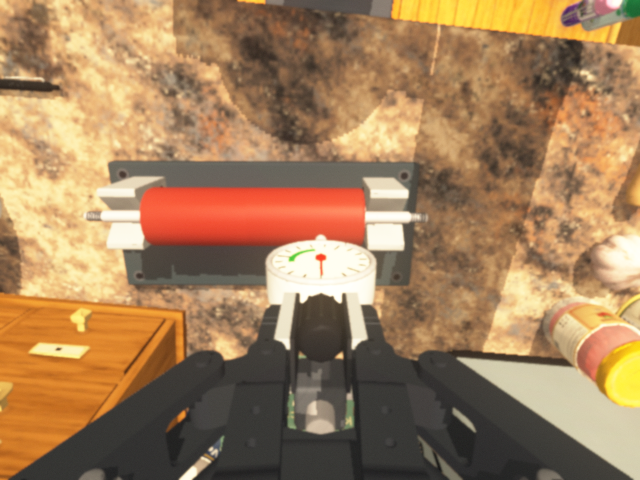

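```bash
python3 -m pendant '{"delta_pos":[[0,0,-0.05],[0,0,-0.1],[0,0,-0.1],[0,0,-0.1],[0,0,-0.1],[0,0,-0.1],[0,0,-0.1],[0,0,-0.05],[0,0,0]],"angular":[[0,0,0],[0,0,0],[0,0,0],[0,0,0],[0,0,0],[0,0,0],[0,0,0],[0,0,0],[0,0,0]]}'
python3 - <<'E'
from h import *
np.set_printoptions(precision=1,suppress=True)
s=env.read_state();print(s['time'],s['tool_pos'],s['force'],s['torque'])
snap('wrist','w5.png',(240,170,400,290),5)
E
```

```text
time: 5.7
tool_pos: [509.7, 15.0, 203.4]
orientation: [-0.0, 0.671, 0.742, -0.0]
force: [3.7, 4.9, -9.8]
grip_width: 0.199
5.7 [509.7  15.  203.4] [ 3.7  4.9 -9.8] [ 0.8 -0.5 -0. ]
```

View pics/w5.png

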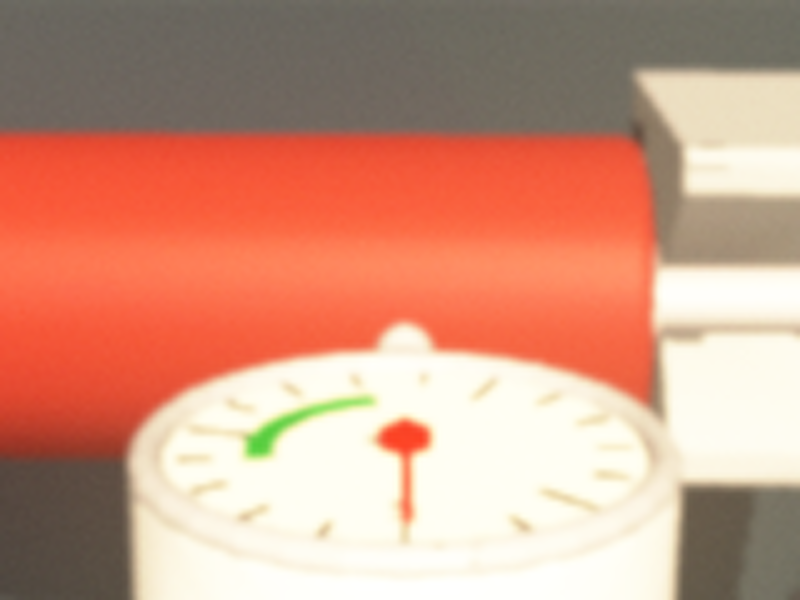

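```bash
python3 -m pendant '{"delta_pos":[[0,0,-0.04],[0,0,-0.04],[0,0,-0.02],[0,0,0]],"angular":[[0,0,0],[0,0,0],[0,0,0],[0,0,0]]}'
python3 - <<'E'
from h import *
snap('wrist','w6.png',(240,170,400,290),5)
E
```

```text
time: 6.15
tool_pos: [509.7, 15.0, 198.9]
orientation: [-0.0, 0.671, 0.742, 0.0]
force: [0.3, 5.5, -0.5]
grip_width: 0.206
```

View pics/w6.png

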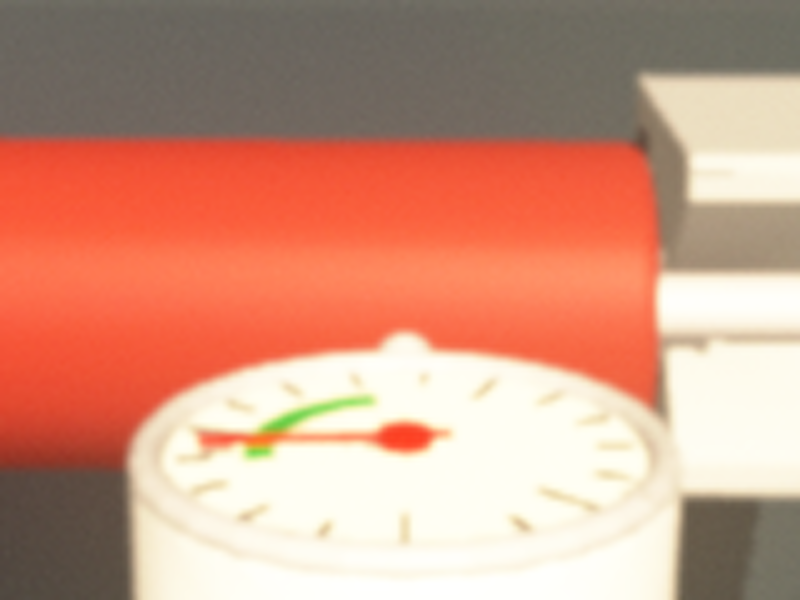

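```bash
python3 -m pendant '{"delta_pos":[[0,0,-0.03],[0,0,-0.02],[0,0,0]],"angular":[[0,0,0],[0,0,0],[0,0,0]]}'
python3 - <<'E'
from h import *
snap('wrist','w7.png',(240,170,400,290),5)
E
```

```text
time: 6.5
tool_pos: [509.7, 15.0, 196.5]
orientation: [-0.0, 0.671, 0.742, 0.0]
force: [0.7, 5.2, 0.8]
grip_width: 0.204
```

View pics/w7.png

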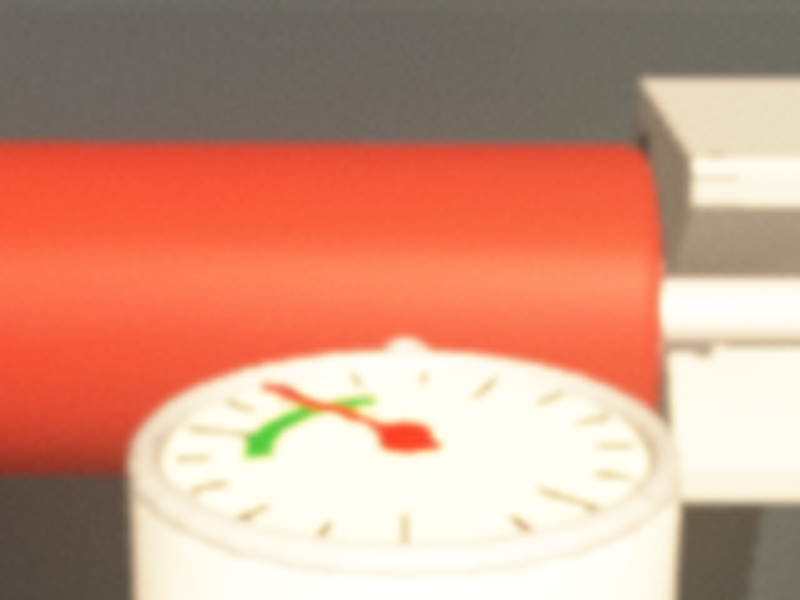

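```bash
python3 -m pendant '{"delta_pos":[[0,0,0],[0,0,0],[0,0,0],[0,0,0],[0,0,0],[0,0,0]],"angular":[[0,0,0],[0,0,0],[0,0,0],[0,0,0],[0,0,0],[0,0,0]]}' 1
python3 - <<'E'
from h import *
from scipy.spatial.transform import Rotation as Ro
np.set_printoptions(precision=1,suppress=True)
s=env.read_state();print(s['time'],s['tool_pos'],s['force'])
snap('wrist','w8.png')
p=[514.5,-39.5,np.radians(5.7)]
# refine: knob axis at TCP
k=s['tool_pos']; c,sn=np.cos(p[2]),np.sin(p[2]); p[0]=k[0]+sn*55;p[1]=k[1]-c*55;print(p)
for fx in(-10,-15,-20):
    o,d=ray('wrist',(321,257.4));n=np.array([c,sn,0]);q=o+d*((fx-n@(o-[p[0],p[1],0]))/(n@d));print(fx,q)
q=fw(p,(-14,55,155))
print(proj('wrist',q))
E
```

```text
time: 7.15
tool_pos: [509.7, 14.9, 196.6]
orientation: [0.0, 0.671, 0.742, -0.0]
force: [0.4, -0.3, 0.7]
grip_width: 0.995
7.15 [509.7  14.9 196.6] [ 0.4 -0.3  0.7]
[np.float64(515.1452553726804), np.float64(-39.8709142182522), np.float64(0.09948376736367678)]
-10 [499.6  14.8 144.8]
-15 [494.7  14.2 157.5]
-20 [489.7  13.7 170.2]
[319.3 257.4]
```

View pics/w8.png

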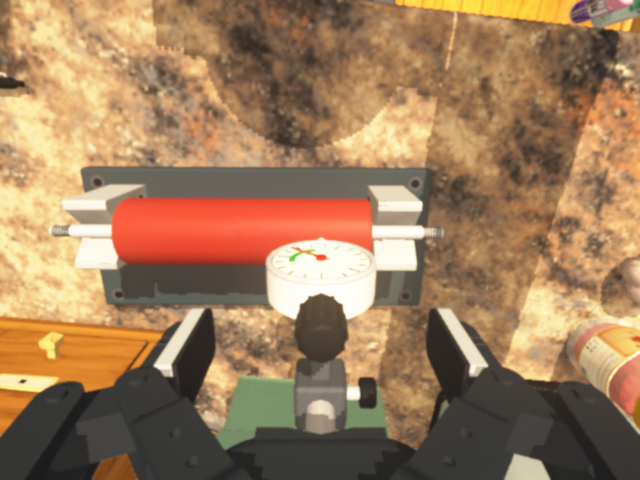

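```bash
cat > search.py <<'E'
from h import *
from scipy.spatial.transform import Rotation as Ro
np.set_printoptions(precision=1,suppress=True)
p=[515.1,-39.9,np.radians(5.7)]
for X in [(0,-91,64),(0,91,64),(-25,-91,64),(-25,91,64),(75,55,218),(-40,150,14),(-40,-150,14),(0,55,197)]:print(X,proj('wrist',fw(p,X)))
F=Ro.from_euler('z',p[2])
cam=np.array([0,-82,-131.]);Rc=np.array([[1,0,0],[0,.949,.316],[0,-.316,.949]])
base=np.array([[0,1,0],[1,0,0],[0,0,-1.]]) # tool axes cols in fixture: x->+y, y->+x, z->-z
K=np.array([[370,0,320],[0,370,237],[0,0,1.]])
dial=np.array([-11,55,148.])
tip=np.array([0,-50,89.])
out=[]
for yaw in range(-90,91,10):
 for ty in range(-40,41,10):
  for tx in range(-40,41,10):
   if ty*ty+tx*tx>1700: continue
   R=Ro.from_euler('z',yaw,degrees=True).as_matrix()@base@Ro.from_rotvec(np.radians([tx,ty,0])).as_matrix()
   T=tip-R@[0,0,11.]
   o=T+R@cam;v=dial-o;pc=(R@Rc).T@v
   if pc[2]<50:continue
   u=K@pc/pc[2]
   cosn=(-v/np.linalg.norm(v))@[-1,0,0]
   if 40<u[0]<600 and 40<u[1]<440 and cosn>.3: out.append((round(np.hypot(tx,ty)),yaw,tx,ty,u[:2].round(),round(cosn,2),round(np.linalg.norm(v)),o.round()))
out.sort(key=lambda a:a[0])
for o in out[:25]:print(*o)
E
python3 search.py
```

```text
(0, -91, 64) [123.4 229.8]
(0, 91, 64) [367.9 230.1]
(-25, -91, 64) [117.7 196.8]
(-25, 91, 64) [369.3 197.1]
(75, 55, 218) [318.8 513.3]
(-40, 150, 14) [432.9 166.9]
(-40, -150, 14) [ 75.2 166.5]
(0, 55, 197) [318.9 327.8]
10 -70 -10 0 [478.  58.] 0.35 71 [-36.  49. 215.]
10 -60 -10 0 [573.  97.] 0.52 80 [-53.  41. 215.]
10 -60 0 10 [557.  45.] 0.48 106 [-62.   9. 229.]
14 -70 -10 10 [530.  59.] 0.58 81 [-58.  41. 213.]
14 -60 -10 -10 [519.  99.] 0.32 68 [-32.  53. 213.]
14 -50 10 10 [567.  61.] 0.35 130 [-56. -23. 241.]
20 -70 -20 0 [506. 159.] 0.55 58 [-43.  68. 194.]
20 -60 0 20 [565.  52.] 0.61 119 [-83.  -3. 222.]
22 -90 -10 20 [401.  41.] 0.51 68 [-46.  55. 206.]
22 -80 -20 10 [468. 136.] 0.57 57 [-43.  70. 192.]
22 -80 -10 20 [493.  42.] 0.66 79 [-63.  45. 206.]
22 -70 -20 10 [575. 149.] 0.76 69 [-63.  60. 192.]
22 -70 -10 20 [564.  61.] 0.74 92 [-79.  33. 206.]
22 -50 -10 -20 [553. 171.] 0.34 62 [-32.  60. 206.]
22 -50 10 20 [560.  71.] 0.45 143 [-75. -39. 234.]
22 -40 10 20 [590. 112.] 0.43 152 [-76. -53. 234.]
22 20 -10 20 [594. 399.] 0.35 206 [ -83. -129.  206.]
28 -80 -20 20 [542. 130.] 0.8 66 [-64.  65. 187.]
28 -50 20 20 [524.  63.] 0.31 157 [-59. -61. 242.]
28 20 -20 20 [578. 399.] 0.43 212 [-103. -133.  187.]
28 30 -20 20 [551. 422.] 0.34 221 [ -87. -149.  187.]
30 -60 0 30 [562.  59.] 0.7 131 [-102.  -14.  212.]
30 -50 0 30 [585.  95.] 0.66 145 [-107.  -33.  212.]
30 -40 0 30 [600. 133.] 0.62 158 [-108.  -52.  212.]
32 -90 -10 30 [467.  43.] 0.76 74 [-67.  54. 196.]
```

```bash
python3 -m pendant '{"delta_pos":[[0,0,0.7],[0,0,0.9],[0,-0.5,0.2],[0.1,-0.8,0],[0.1,-0.8,0],[0,0,-0.6],[0,0,-0.9],[0,0,-0.4],[0,0,0],[0,0,0]],"angular":[[0,0,0],[0,0,0],[0,0,0],[0,0,0],[0,0,0],[0,0,0],[0,0,0],[0,0,0],[0,0,0],[0,0,0]]}' -1
python3 - <<'E'
from h import *
snap('wrist','w9.png')
E
```

```text
time: 8.2
tool_pos: [520.0, -90.1, 192.1]
orientation: [-0.0, 0.671, 0.742, -0.0]
force: [0.1, -0.4, 1.1]
grip_width: 0.002
```

View pics/w9.png

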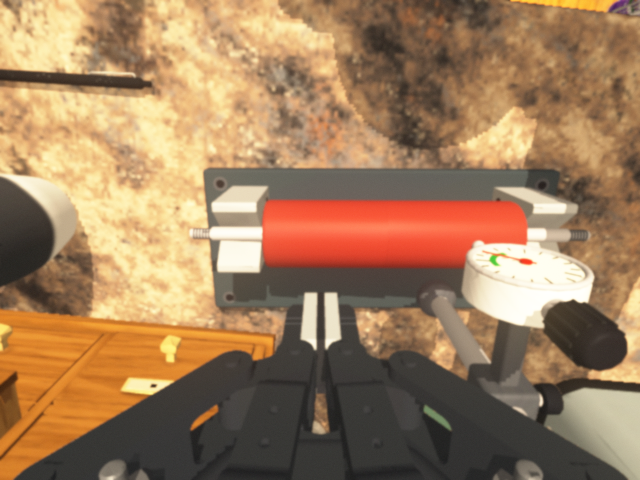

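```bash
cat >> h.py <<'E'
P=[515.1,-39.9,np.radians(5.7)]
def needle(fn=None,zc=148,fx=-11,im=None,cal=None):
    if im is None: im=env.get_image('wrist')
    u=proj('wrist',fw(P,(fx,55,zc)));S=6
    x0,y0=int(u[0])-75,int(u[1])-50;x1,y1=min(640,x0+150),y0+100;x0=max(0,x0);y0=max(0,y0)
    big=cv2.resize(im[y0:y1,x0:x1],None,fx=S,fy=S,interpolation=cv2.INTER_CUBIC)
    b=big.astype(int);m=((b[...,2]-b[...,1]>70)&(b[...,2]-b[...,0]>70)).astype(np.uint8)
    n,lab,st,cen=cv2.connectedComponentsWithStats(m)
    pc=(np.array(u)-[x0,y0])*S
    best=[i for i in range(1,n) if 300<st[i,4]<12000 and np.hypot(*(cen[i]-pc))<200 and st[i,0]>0 and st[i,1]>0]
    best.sort(key=lambda i:np.hypot(*(cen[i]-pc)))
    if fn: cv2.imwrite('pics/'+fn,big[:600,:800])
    if not best: print('no needle');return None
    i=best[0];mm=(lab==i).astype(np.uint8)
    dt=cv2.distanceTransform(mm,cv2.DIST_L2,5);hub=np.array(np.unravel_index(dt.argmax(),dt.shape))[::-1]
    hubm=dt>0.75*dt.max();ys,xs=np.nonzero(hubm);hub=np.array([xs.mean(),ys.mean()])
    nrm=np.array([np.cos(P[2]),np.sin(P[2]),0]);yv=np.array([-np.sin(P[2]),np.cos(P[2]),0])
    o0=np.array([P[0],P[1],0])
    def pl(pp):
        px=np.array(pp)/S+[x0,y0]-0.42
        o,d=ray('wrist',px);q=o+d*((fx-nrm@(o-o0))/(nrm@d));return np.array([yv@(q-o0),q[2]])
    h=pl(hub);ys,xs=np.nonzero(mm);pts=np.array([pl((a,c)) for a,c in zip(xs[::3],ys[::3])])-h
    r=np.hypot(*pts.T);far=pts[r>0.65*r.max()].mean(0)
    ang=np.arctan2(-far[0],far[1])%(2*np.pi)   # clockwise from robot: right = -y
    print('hub',h.round(1),'len %.1f'%r.max(),'needle rad %.3f mm %.2f'%(ang,ang/.36));return ang
E
python3 - <<'E'
from h import *
needle('n9.png')
E
```

```text
hub [ 54.8 147.6] len 6.6 needle rad 2.455 mm 6.82
```

View pics/n9.png

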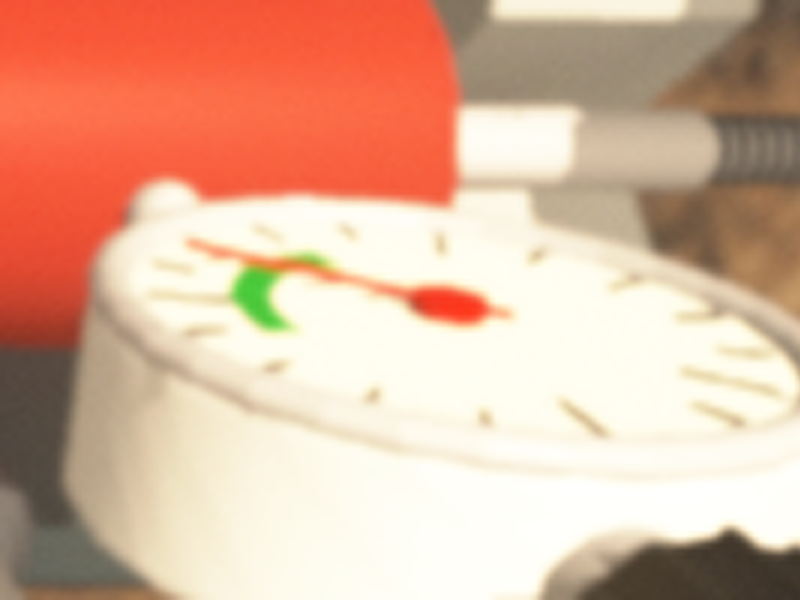

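```bash
sed -i 's/b\[...,2\]-b\[...,1\]>70)&(b\[...,2\]-b\[...,0\]>70)/b[...,2]-b[...,1]>35)\&(b[...,2]-b[...,0]>35)/' h.py
python3 - <<'E'
from h import *
im=cv2.imread('pics/w9.png');needle(im=im)
E
```

```text
Traceback (most recent call last):
  File "h.py", line 43, in needle
    h=pl(hub);ys,xs=np.nonzero(mm);pts=np.array([pl((a,c)) for a,c in zip(xs[::3],ys[::3])])-h
                                                 ~~^^^^^^^
  File "h.py", line 42, in pl
    o,d=ray('wrist',px);q=o+d*((fx-nrm@(o-o0))/(nrm@d));return np.array([yv@(q-o0),q[2]])
        ~~~^^^^^^^^^^^^
  File "h.py", line 12, in ray
    c=env.calibration(name);K=np.array(c['intrinsics']);R=np.array(c['R']);t=np.array(c['t'])
ValueError: time passes only in moves, steps and waits
```

```bash
cat >> h.py <<'E'
_cc={}
def _cal(name):
    if name not in _cc: _cc[name]=env.calibration(name)
    return _cc[name]
class _E: pass
def ray(name,px):
    c=_cal(name);K=np.array(c['intrinsics']);R=np.array(c['R']);t=np.array(c['t'])
    d=R.T@np.linalg.inv(K)@np.array([px[0],px[1],1.]);return -R.T@t,d/np.linalg.norm(d)
E
python3 - <<'E'
from h import *
im=cv2.imread('pics/w9.png');needle(im=im)
print(env.read_state()['time'])
E
```

```text
hub [ 53.6 150. ] len 21.9 needle rad 2.318 mm 6.44
8.3
```

```bash
python3 - <<'E'
s=open('h.py').read()
s=s.replace("dt=cv2.distanceTransform(mm,","m2=((b[...,2]-b[...,1]>70)&(b[...,2]-b[...,0]>70)&(lab==i)).astype(np.uint8);m2=cv2.morphologyEx(m2,cv2.MORPH_OPEN,np.ones((13,13),np.uint8))\n    dt=cv2.distanceTransform(m2,")
s=s.replace("hubm=dt>0.75*dt.max()","hubm=m2>0")
open('h.py','w').write(s)
E
python3 - <<'E'
from h import *
im=cv2.imread('pics/w9.png');needle(im=im)
E
python3 -m pendant '{"delta_pos":[[-0.1,0,-0.7],[-0.06,-0.02,-0.6],[0,0,-0.28],[0,0,-0.1],[0,0,0]],"angular":[[0,0,0],[0,0,0],[0,0,0],[0,0,0],[0,0,0]]}'
```

```text
hub [ 53.5 150. ] len 21.9 needle rad 2.316 mm 6.43
time: 8.8
tool_pos: [512.3, -91.2, 108.2]
orientation: [0.0, 0.671, 0.742, 0.0]
force: [-0.8, -0.2, 0.6]
grip_width: -0.005
```

```bash
python3 -m pendant '{"delta_pos":[[0,0,-0.06],[0,0,-0.04],[0,0,0]],"angular":[[0,0,0],[0,0,0],[0,0,0]]}'
python3 -m pendant '{"delta_pos":[[0,0,-0.02],[0,0,0]],"angular":[[0,0,0],[0,0,0]]}'
```

```text
time: 9.1
tool_pos: [512.0, -91.1, 103.0]
orientation: [0.0, 0.671, 0.742, 0.0]
force: [0.3, -0.6, 0.2]
grip_width: -0.002
time: 9.3
tool_pos: [511.8, -91.1, 101.7]
orientation: [0.0, 0.671, 0.742, 0.0]
force: [-0.4, 0.0, -0.8]
grip_width: 0.0
```

```bash
python3 -m pendant '{"delta_pos":[[0,0,-0.02],[0,0,0]],"angular":[[0,0,0],[0,0,0]]}'
python3 -m pendant '{"delta_pos":[[0,0,-0.02],[0,0,0]],"angular":[[0,0,0],[0,0,0]]}'
```

```text
time: 9.5
tool_pos: [511.7, -91.1, 100.5]
orientation: [-0.0, 0.671, 0.742, -0.0]
force: [0.1, -0.4, -0.4]
grip_width: -0.003
time: 9.7
tool_pos: [511.6, -91.1, 99.4]
orientation: [-0.0, 0.671, 0.742, -0.0]
force: [-0.6, 0.9, 0.8]
grip_width: -0.001
```

```bash
python3 -m pendant '{"delta_pos":[[0,0,-0.02],[0,0,0]],"angular":[[0,0,0],[0,0,0]]}'
python3 -m pendant '{"delta_pos":[[0,0,-0.02],[0,0,0]],"angular":[[0,0,0],[0,0,0]]}'
```

```text
time: 9.9
tool_pos: [511.7, -91.0, 98.5]
orientation: [-0.0, 0.671, 0.742, -0.0]
force: [0.7, -0.4, -0.7]
grip_width: -0.002
time: 10.1
tool_pos: [511.6, -91.1, 97.5]
orientation: [-0.0, 0.671, 0.742, -0.0]
force: [-0.6, 0.1, -0.0]
grip_width: 0.001
```

Run:
```python
from h import *
snap('wrist','w10.png');snap('scene','s10.png',(300,200,380,280),7)
```

```text
(no output)
```

View pics/w10.png

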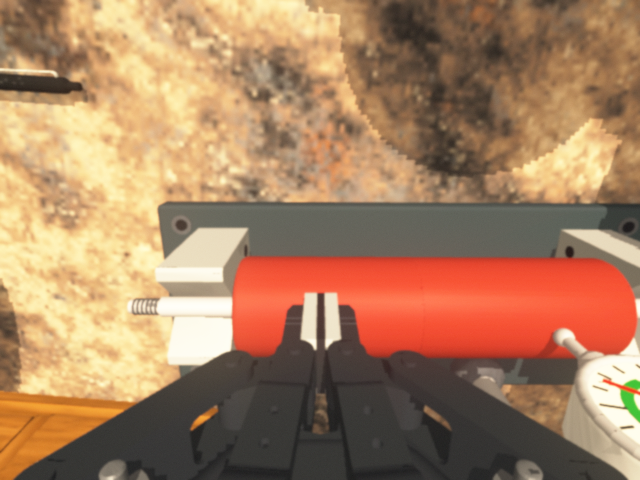

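View pics/s10.png

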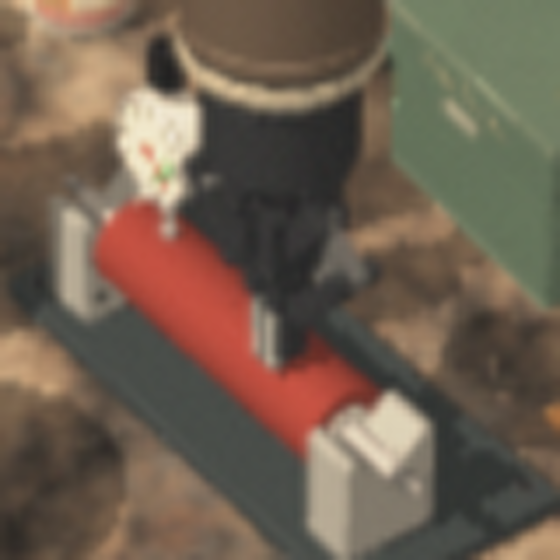

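```bash
python3 -m pendant '{"delta_pos":[[0,0,-0.02],[0,0,0]],"angular":[[0,0,0],[0,0,0]]}'
python3 -m pendant '{"delta_pos":[[0,0,-0.02],[0,0,0]],"angular":[[0,0,0],[0,0,0]]}'
```

```text
time: 10.4
tool_pos: [511.7, -91.1, 96.5]
orientation: [-0.0, 0.671, 0.742, -0.0]
force: [0.1, -0.0, 1.1]
grip_width: 0.0
time: 10.6
tool_pos: [511.8, -91.1, 95.6]
orientation: [0.0, 0.671, 0.742, 0.0]
force: [0.3, -1.1, 3.7]
grip_width: 0.002
```

```bash
python3 -m pendant '{"delta_pos":[[0,0,-0.014],[0,0,0]],"angular":[[0,0,0],[0,0,0]]}'
python3 -m pendant '{"delta_pos":[[0.04,0.004,0],[0.04,0.004,0],[0,0,0]],"angular":[[0,0,0],[0,0,0],[0,0,0]]}'
```

```text
time: 10.8
tool_pos: [511.9, -91.1, 95.0]
orientation: [0.0, 0.671, 0.742, 0.0]
force: [-1.7, 0.4, 6.4]
grip_width: 0.002
time: 11.1
tool_pos: [515.8, -90.7, 95.0]
orientation: [0.0, 0.671, 0.742, -0.0]
force: [-1.5, 0.2, 7.4]
grip_width: -0.003
```

```bash
python3 -m pendant '{"delta_pos":[[0.04,0.004,0],[0.04,0.004,0],[0,0,0]],"angular":[[0,0,0],[0,0,0],[0,0,0]]}'
python3 -m pendant '{"delta_pos":[[0.04,0.004,0],[0.04,0.004,0],[0,0,0]],"angular":[[0,0,0],[0,0,0],[0,0,0]]}'
```

```text
time: 11.4
tool_pos: [519.7, -90.3, 95.0]
orientation: [-0.0, 0.671, 0.742, -0.0]
force: [-2.0, 0.7, 7.8]
grip_width: -0.001
time: 11.7
tool_pos: [523.7, -89.9, 95.0]
orientation: [-0.0, 0.671, 0.742, -0.0]
force: [-1.7, 0.2, 8.4]
grip_width: -0.001
```

```bash
python3 -m pendant '{"delta_pos":[[0.04,0.004,0],[0.04,0.004,0],[0,0,0]],"angular":[[0,0,0],[0,0,0],[0,0,0]]}'
python3 -m pendant '{"delta_pos":[[0,0,0.3],[0,0,0.9],[0,0,0.7],[0,0,0],[0,0,0]],"angular":[[0,0,0],[0,0,0],[0,0,0],[0,0,0],[0,0,0]]}'
python3 - <<'E'
from h import *
im=env.get_image('wrist');cv2.imwrite('pics/w11.png',im);needle('n11.png',im=im)
E
```

```text
time: 12.0
tool_pos: [527.6, -89.5, 95.0]
orientation: [-0.0, 0.671, 0.742, -0.0]
force: [-1.7, 0.2, 7.9]
grip_width: -0.003
time: 12.5
tool_pos: [527.9, -89.5, 190.4]
orientation: [0.001, 0.671, 0.742, 0.0]
force: [0.2, -0.1, 0.2]
grip_width: -0.0
hub [ 56.8 143.5] len 22.7 needle rad 2.378 mm 6.61
```

View pics/n11.png

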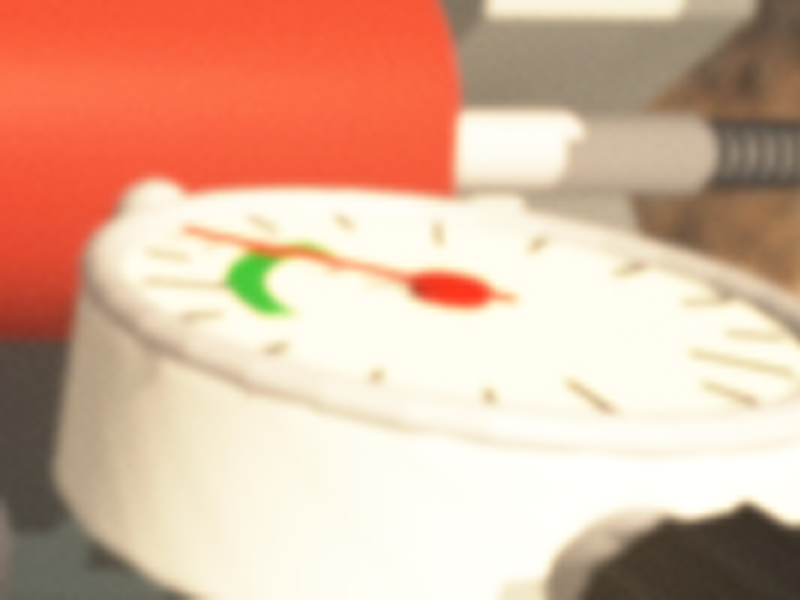

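```bash
python3 -m pendant '{"delta_pos":[[-0.17,-0.017,-0.5],[-0.16,-0.016,-0.9],[0,0,-0.4],[0,0,-0.07],[0,0,0]],"angular":[[0,0,0],[0,0,0],[0,0,0],[0,0,0],[0,0,0]]}'
```

```text
time: 13.05
tool_pos: [509.3, -90.6, 94.8]
orientation: [-0.002, 0.671, 0.742, -0.001]
force: [-4.6, 2.8, 5.4]
grip_width: 0.003
```

```bash
python3 -m pendant '{"delta_pos":[[0.04,0.004,0.004],[0.04,0.004,0.004],[0,0,0]],"angular":[[0,0,0],[0,0,0],[0,0,0]]}'
python3 -m pendant '{"delta_pos":[[0.04,0.004,0.006],[0.04,0.004,0.006],[0,0,0]],"angular":[[0,0,0],[0,0,0],[0,0,0]]}'
```

```text
time: 13.35
tool_pos: [514.7, -90.4, 96.5]
orientation: [-0.001, 0.671, 0.742, -0.0]
force: [-2.4, 3.6, 4.0]
grip_width: 0.001
time: 13.65
tool_pos: [519.6, -90.4, 97.4]
orientation: [0.0, 0.671, 0.742, 0.0]
force: [-1.3, -0.1, 2.2]
grip_width: 0.002
```

```bash
python3 -m pendant '{"delta_pos":[[0.0,0,-0.018],[0,0,0]],"angular":[[0,0,0],[0,0,0]]}'
python3 -m pendant '{"delta_pos":[[0.04,0.004,0.002],[0.04,0.004,0.004],[0,0,0]],"angular":[[0,0,0],[0,0,0],[0,0,0]]}'
```

```text
time: 13.85
tool_pos: [519.4, -90.4, 96.5]
orientation: [0.0, 0.671, 0.742, 0.0]
force: [-0.7, 1.9, 5.3]
grip_width: -0.002
time: 14.15
tool_pos: [523.3, -90.0, 96.9]
orientation: [0.0, 0.671, 0.742, -0.0]
force: [-1.8, 0.5, 5.4]
grip_width: -0.003
```

```bash
python3 -m pendant '{"delta_pos":[[0.04,0.004,0.004],[0.04,0.004,0.004],[0,0,0]],"angular":[[0,0,0],[0,0,0],[0,0,0]]}'
python3 -m pendant '{"delta_pos":[[0,0,0.3],[0,0,0.9],[0,0,0.67],[0,0,0],[0,0,0]],"angular":[[0,0,0],[0,0,0],[0,0,0],[0,0,0],[0,0,0]]}'
python3 - <<'E'
from h import *
im=env.get_image('wrist');cv2.imwrite('pics/w12.png',im);needle('n12.png',im=im)
E
```

```text
time: 14.45
tool_pos: [527.3, -89.6, 97.3]
orientation: [0.0, 0.671, 0.742, -0.0]
force: [-2.4, 0.1, 5.6]
grip_width: -0.001
time: 14.95
tool_pos: [527.7, -89.7, 191.3]
orientation: [0.001, 0.671, 0.742, 0.0]
force: [-0.2, -0.3, -0.6]
grip_width: -0.005
hub [ 56.9 143.4] len 23.8 needle rad 2.880 mm 8.00
```

View pics/n12.png

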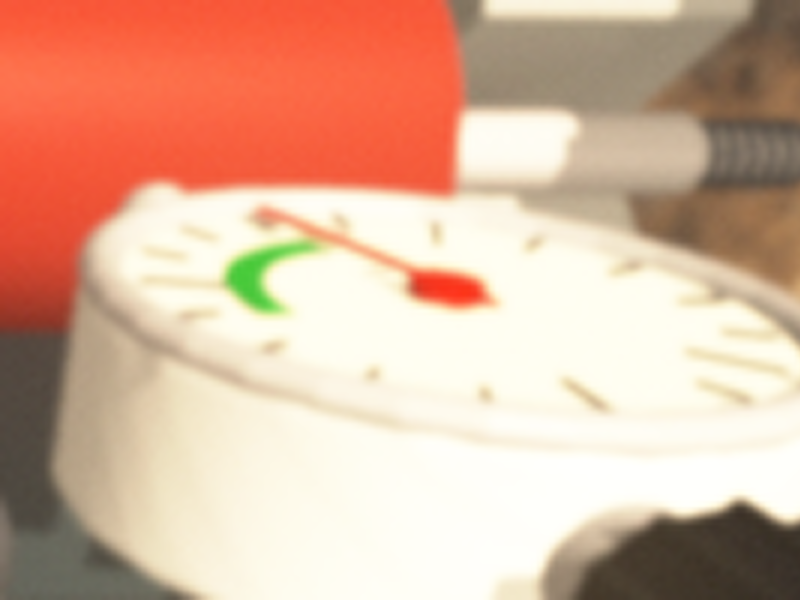

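```bash
python3 -m pendant '{"delta_pos":[[-0.17,-0.017,-0.5],[-0.16,-0.016,-0.8],[0,0,-0.4],[0,0,-0.1],[0,0,0],[0,0,0]],"angular":[[0,0,0],[0,0,0],[0,0,0],[0,0,0],[0,0,0],[0,0,0]]}'
```

```text
time: 15.6
tool_pos: [511.3, -91.3, 101.1]
orientation: [0.0, 0.671, 0.742, 0.0]
force: [-0.3, -0.2, -0.4]
grip_width: 0.0
```

```bash
python3 -m pendant '{"delta_pos":[[0,0,-0.04],[0,0,-0.04],[0,0,0]],"angular":[[0,0,0],[0,0,0],[0,0,0]]}'
python3 -m pendant '{"delta_pos":[[0.04,0.004,0.007],[0.04,0.004,0.007],[0,0,0]],"angular":[[0,0,0],[0,0,0],[0,0,0]]}'
```

```text
time: 15.9
tool_pos: [511.4, -91.4, 97.2]
orientation: [0.001, 0.671, 0.742, 0.0]
force: [0.3, -1.2, 5.2]
grip_width: 0.0
time: 16.2
tool_pos: [514.9, -90.9, 97.7]
orientation: [0.0, 0.671, 0.742, 0.0]
force: [-2.1, -3.1, 5.4]
grip_width: 0.001
```

```bash
python3 -m pendant '{"delta_pos":[[0.04,0.004,0.005],[0.04,0.004,0.005],[0,0,0]],"angular":[[0,0,0],[0,0,0],[0,0,0]]}'
python3 -m pendant '{"delta_pos":[[0.04,0.004,0.005],[0.04,0.004,0.005],[0,0,0]],"angular":[[0,0,0],[0,0,0],[0,0,0]]}'
python3 -m pendant '{"delta_pos":[[0.04,0.004,0.005],[0.04,0.004,0.005],[0,0,0]],"angular":[[0,0,0],[0,0,0],[0,0,0]]}'
python3 -m pendant '{"delta_pos":[[0,0,0.3],[0,0,0.9],[0,0,0.63],[0,0,0],[0,0,0]],"angular":[[0,0,0],[0,0,0],[0,0,0],[0,0,0],[0,0,0]]}'
python3 - <<'E'
from h import *
im=env.get_image('wrist');cv2.imwrite('pics/w13.png',im);needle('n13.png',im=im)
E
```

```text
time: 16.5
tool_pos: [518.8, -90.4, 98.1]
orientation: [0.0, 0.671, 0.742, -0.0]
force: [-2.7, -2.0, 5.2]
grip_width: 0.0
time: 16.8
tool_pos: [522.8, -90.0, 98.6]
orientation: [-0.0, 0.671, 0.742, -0.0]
force: [-1.6, -1.0, 5.2]
grip_width: -0.001
time: 17.1
tool_pos: [526.8, -89.6, 99.1]
orientation: [-0.0, 0.671, 0.742, -0.0]
force: [-1.6, -1.3, 5.0]
grip_width: -0.004
time: 17.6
tool_pos: [527.1, -89.6, 191.0]
orientation: [0.001, 0.671, 0.742, 0.0]
force: [-0.6, -0.4, 0.3]
grip_width: -0.002
hub [ 57.4 141.7] len 22.3 needle rad 3.471 mm 9.64
```

View pics/n13.png

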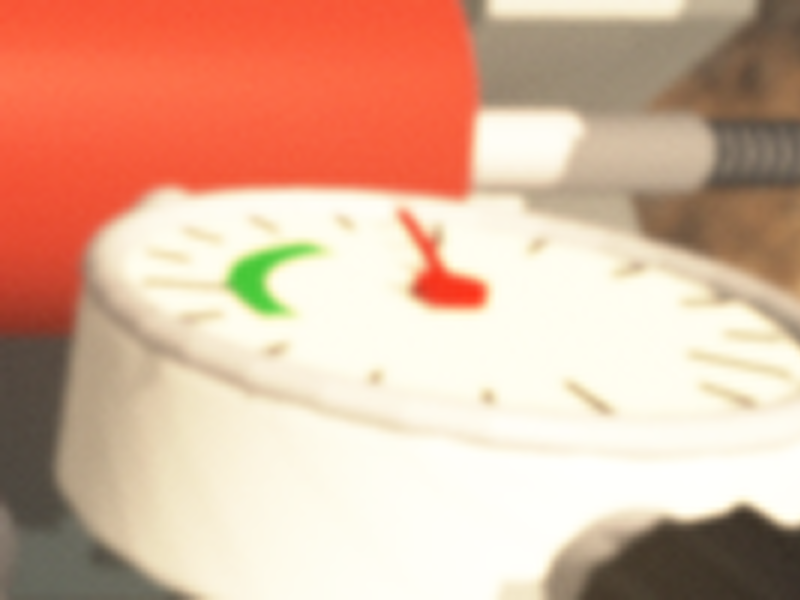

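```bash
python3 -m pendant '{"delta_pos":[[-0.17,-0.017,-0.5],[-0.16,-0.016,-0.8],[0,0,-0.36],[0,0,-0.1],[0,0,0],[0,0,0]],"angular":[[0,0,0],[0,0,0],[0,0,0],[0,0,0],[0,0,0],[0,0,0]]}'
python3 -m pendant '{"delta_pos":[[0,0,-0.04],[0,0,-0.04],[0,0,0]],"angular":[[0,0,0],[0,0,0],[0,0,0]]}'
```

```text
time: 18.25
tool_pos: [510.7, -91.3, 102.8]
orientation: [0.0, 0.671, 0.742, 0.0]
force: [1.2, 0.2, -0.3]
grip_width: 0.001
time: 18.55
tool_pos: [510.8, -91.4, 98.9]
orientation: [0.001, 0.671, 0.742, 0.0]
force: [0.0, -0.5, 5.3]
grip_width: 0.001
```

```bash
python3 -m pendant '{"delta_pos":[[0.04,0.004,0.005],[0.04,0.004,0.005],[0,0,0]],"angular":[[0,0,0],[0,0,0],[0,0,0]]}'
python3 -m pendant '{"delta_pos":[[0.04,0.004,0.004],[0.04,0.004,0.004],[0,0,0]],"angular":[[0,0,0],[0,0,0],[0,0,0]]}'
python3 -m pendant '{"delta_pos":[[0.04,0.004,0.004],[0.04,0.004,0.004],[0,0,0]],"angular":[[0,0,0],[0,0,0],[0,0,0]]}'
python3 -m pendant '{"delta_pos":[[0.04,0.004,0.003],[0.04,0.004,0.003],[0,0,0]],"angular":[[0,0,0],[0,0,0],[0,0,0]]}'
python3 -m pendant '{"delta_pos":[[0,0,0.3],[0,0,0.9],[0,0,0.61],[0,0,0],[0,0,0]],"angular":[[0,0,0],[0,0,0],[0,0,0],[0,0,0],[0,0,0]]}'
python3 - <<'E'
from h import *
im=env.get_image('wrist');cv2.imwrite('pics/w14.png',im);needle('n14.png',im=im)
E
```

```text
time: 18.85
tool_pos: [514.3, -91.0, 99.3]
orientation: [0.0, 0.671, 0.742, 0.0]
force: [-2.1, -3.1, 5.4]
grip_width: 0.004
time: 19.15
tool_pos: [518.3, -90.5, 99.7]
orientation: [0.0, 0.671, 0.742, -0.0]
force: [-2.7, -1.7, 6.7]
grip_width: -0.001
time: 19.45
tool_pos: [522.3, -90.1, 100.1]
orientation: [0.0, 0.671, 0.742, 0.0]
force: [-1.4, -1.4, 5.6]
grip_width: 0.0
time: 19.75
tool_pos: [526.3, -89.7, 100.4]
orientation: [0.0, 0.671, 0.742, 0.0]
force: [-1.5, -1.0, 5.6]
grip_width: -0.004
time: 20.25
tool_pos: [526.5, -89.7, 191.3]
orientation: [0.001, 0.671, 0.742, 0.0]
force: [-0.1, -0.6, 0.6]
grip_width: 0.003
hub [ 57.1 143.2] len 24.3 needle rad 3.970 mm 11.03
```

View pics/n14.png

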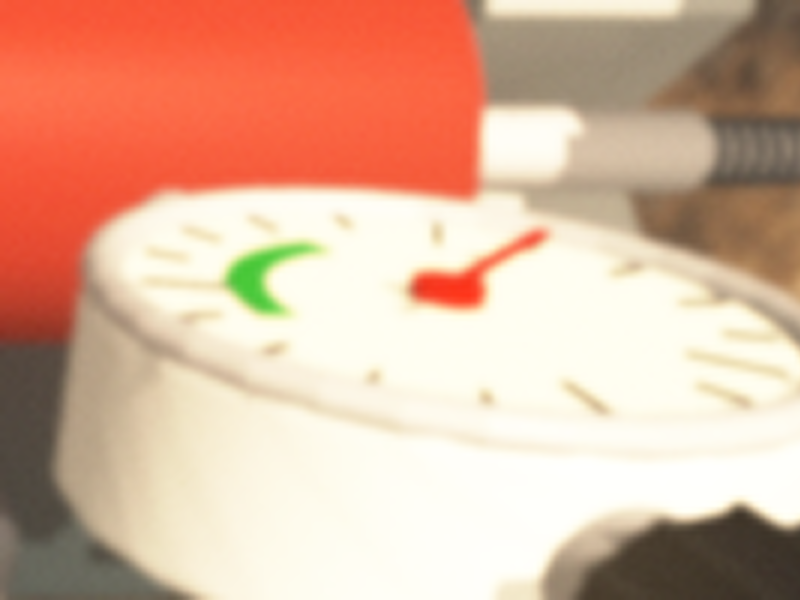

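```bash
python3 -m pendant '{"delta_pos":[[-0.17,-0.017,-0.5],[-0.16,-0.016,-0.8],[0,0,-0.34],[0,0,-0.1],[0,0,0],[0,0,0]],"angular":[[0,0,0],[0,0,0],[0,0,0],[0,0,0],[0,0,0],[0,0,0]]}'
python3 -m pendant '{"delta_pos":[[0,0,-0.04],[0,0,-0.04],[0,0,0]],"angular":[[0,0,0],[0,0,0],[0,0,0]]}'
```

```text
time: 20.9
tool_pos: [510.2, -91.4, 103.9]
orientation: [0.0, 0.671, 0.742, 0.0]
force: [1.0, -0.3, 0.2]
grip_width: 0.002
time: 21.2
tool_pos: [510.3, -91.5, 100.0]
orientation: [0.001, 0.671, 0.742, 0.0]
force: [-0.2, -1.3, 6.0]
grip_width: -0.0
```

```bash
python3 -m pendant '{"delta_pos":[[0.04,0.004,0.003],[0.04,0.004,0.003],[0,0,0]],"angular":[[0,0,0],[0,0,0],[0,0,0]]}'
python3 -m pendant '{"delta_pos":[[0.04,0.004,0.003],[0.04,0.004,0.003],[0,0,0]],"angular":[[0,0,0],[0,0,0],[0,0,0]]}'
python3 -m pendant '{"delta_pos":[[0.04,0.004,0.002],[0.04,0.004,0.002],[0,0,0]],"angular":[[0,0,0],[0,0,0],[0,0,0]]}'
python3 -m pendant '{"delta_pos":[[0.04,0.004,0.001],[0.04,0.004,0.001],[0,0,0]],"angular":[[0,0,0],[0,0,0],[0,0,0]]}'
python3 -m pendant '{"delta_pos":[[0,0,0.3],[0,0,0.9],[0,0,0.6],[0,0,0],[0,0,0]],"angular":[[0,0,0],[0,0,0],[0,0,0],[0,0,0],[0,0,0]]}'
python3 - <<'E'
from h import *
im=env.get_image('wrist');cv2.imwrite('pics/w15.png',im);needle('n15.png',im=im)
E
```

```text
time: 21.5
tool_pos: [514.1, -91.0, 100.4]
orientation: [0.0, 0.671, 0.742, 0.0]
force: [-1.4, -1.5, 6.5]
grip_width: 0.002
time: 21.8
tool_pos: [518.1, -90.6, 100.7]
orientation: [0.0, 0.671, 0.742, 0.0]
force: [-0.5, -0.8, 7.3]
grip_width: 0.009
time: 22.1
tool_pos: [522.1, -90.2, 100.9]
orientation: [0.0, 0.671, 0.742, 0.0]
force: [-2.0, 0.8, 6.9]
grip_width: -0.003
time: 22.4
tool_pos: [526.1, -89.8, 101.0]
orientation: [0.0, 0.671, 0.742, 0.0]
force: [-1.3, -0.7, 7.4]
grip_width: -0.0
time: 22.9
tool_pos: [526.1, -89.8, 191.2]
orientation: [0.001, 0.671, 0.742, 0.0]
force: [0.2, 0.4, -0.1]
grip_width: -0.003
hub [ 58.6 142.9] len 22.9 needle rad 4.294 mm 11.93
```

View pics/n15.png

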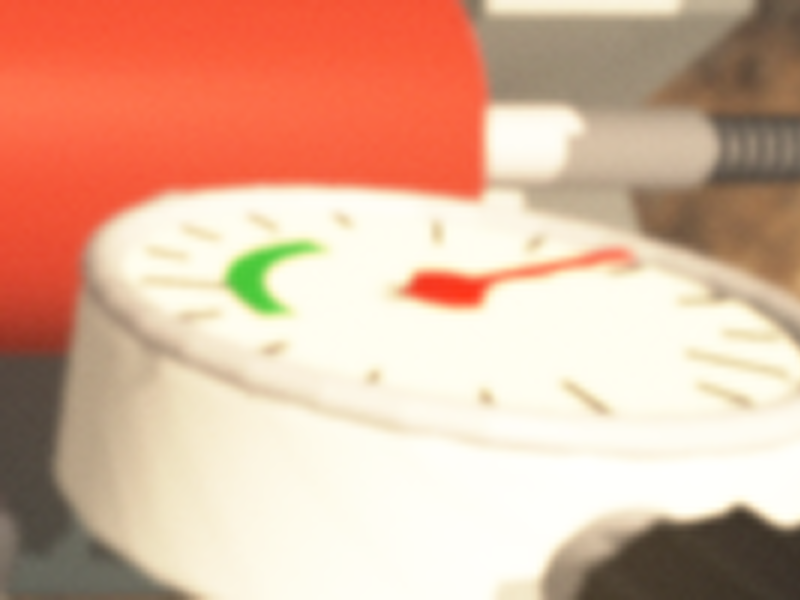

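```bash
python3 -m pendant '{"delta_pos":[[-0.17,-0.017,-0.5],[-0.16,-0.016,-0.8],[0,0,-0.33],[0,0,-0.1],[0,0,0],[0,0,0]],"angular":[[0,0,0],[0,0,0],[0,0,0],[0,0,0],[0,0,0],[0,0,0]]}'
python3 -m pendant '{"delta_pos":[[0,0,-0.04],[0,0,-0.03],[0,0,0]],"angular":[[0,0,0],[0,0,0],[0,0,0]]}'
```

```text
time: 23.55
tool_pos: [509.7, -91.4, 104.3]
orientation: [0.0, 0.671, 0.742, 0.0]
force: [-0.1, 0.3, 0.7]
grip_width: -0.001
time: 23.85
tool_pos: [509.8, -91.5, 100.9]
orientation: [0.001, 0.671, 0.742, 0.0]
force: [0.8, -1.2, 4.8]
grip_width: -0.001
```

Run:
```python
import numpy as np
from scipy.optimize import least_squares
n=np.array([6.44,6.61,8.0,9.64,11.03,11.93]);ds=[16,16,15.5,15.6,15.9]
def ang(p):
    th=[p[0]]
    for d in ds:
        t=th[-1]
        for k in range(20): t+=d/20/(25-3*np.cos(t)-1.2)*p[2]
        th.append(t)
    return np.array(th)
def h(t): return -3*np.cos(t)+np.sqrt(29**2-9*np.sin(t)**2)-29
q=least_squares(lambda p:h(ang(p))+p[1]-n,[-.3,9.3,1]);print(q.x,np.degrees(ang(q.x)),q.fun)
```

```text
[-0.09776727  9.32351072  0.83107735] [ -5.60165221  30.83160787  65.77702994  97.4174205  127.26000972
 156.25955993] [-0.10364156  0.09669051 -0.03669491 -0.08218782  0.01134861  0.11448516]
```

```bash
python3 -m pendant '{"delta_pos":[[0.04,0.004,0.001],[0.04,0.004,0.001],[0.04,0.004,0],[0,0,0]],"angular":[[0,0,0],[0,0,0],[0,0,0],[0,0,0]]}'
python3 -m pendant '{"delta_pos":[[0.04,0.004,0],[0.04,0.004,0],[0.04,0.004,0],[0,0,0]],"angular":[[0,0,0],[0,0,0],[0,0,0],[0,0,0]]}'
python3 -m pendant '{"delta_pos":[[0.04,0.004,-0.001],[0.04,0.004,-0.001],[0.04,0.004,-0.001],[0,0,0]],"angular":[[0,0,0],[0,0,0],[0,0,0],[0,0,0]]}'
python3 -m pendant '{"delta_pos":[[0,0,0.3],[0,0,0.9],[0,0,0.6],[0,0,0],[0,0,0]],"angular":[[0,0,0],[0,0,0],[0,0,0],[0,0,0],[0,0,0]]}'
python3 - <<'E'
from h import *
im=env.get_image('wrist');cv2.imwrite('pics/w16.png',im);needle('n16.png',im=im)
E
```

```text
time: 24.25
tool_pos: [515.5, -90.9, 101.0]
orientation: [0.0, 0.671, 0.742, 0.0]
force: [-1.5, 0.2, 6.9]
grip_width: 0.001
time: 24.65
tool_pos: [521.6, -90.2, 101.0]
orientation: [0.0, 0.671, 0.742, 0.0]
force: [-1.1, -0.6, 6.6]
grip_width: -0.0
time: 25.05
tool_pos: [527.6, -89.6, 100.9]
orientation: [0.0, 0.671, 0.742, 0.0]
force: [-1.1, -0.3, 6.5]
grip_width: 0.005
time: 25.55
tool_pos: [527.5, -89.6, 191.1]
orientation: [0.001, 0.671, 0.742, 0.0]
force: [-0.2, 0.5, -0.1]
grip_width: 0.003
hub [ 56.7 143.7] len 24.8 needle rad 4.278 mm 11.88
```

View pics/n16.png

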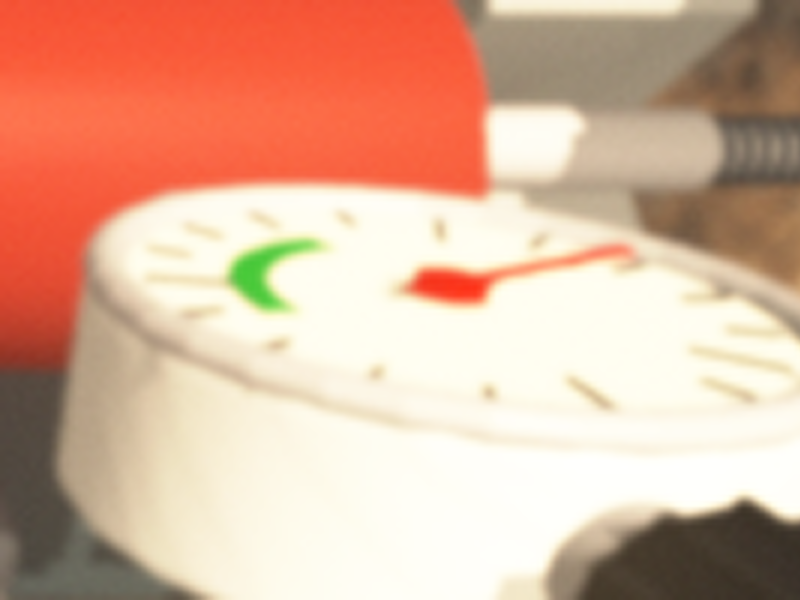

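```bash
python3 -m pendant '{"delta_pos":[[-0.05,-0.005,-0.5],[0,0,-0.8],[0,0,-0.34],[0,0,-0.1],[0,0,0],[0,0,0]],"angular":[[0,0,0],[0,0,0],[0,0,0],[0,0,0],[0,0,0],[0,0,0]]}'
python3 -m pendant '{"delta_pos":[[0,0,-0.04],[0,0,-0.02],[0,0,0]],"angular":[[0,0,0],[0,0,0],[0,0,0]]}'
```

```text
time: 26.2
tool_pos: [524.6, -89.7, 103.3]
orientation: [-0.0, 0.671, 0.742, -0.0]
force: [-0.4, -0.3, 0.1]
grip_width: -0.002
time: 26.5
tool_pos: [525.2, -89.9, 100.8]
orientation: [0.001, 0.671, 0.742, 0.0]
force: [-0.4, 1.3, 6.7]
grip_width: -0.001
```

```bash
python3 -m pendant '{"delta_pos":[[-0.04,-0.004,0],[-0.04,-0.004,0],[-0.015,-0.0015,0],[0,0,0]],"angular":[[0,0,0],[0,0,0],[0,0,0],[0,0,0]]}'
python3 -m pendant '{"delta_pos":[[-0.04,-0.004,0],[-0.04,-0.004,0],[-0.015,-0.0015,0],[0,0,0]],"angular":[[0,0,0],[0,0,0],[0,0,0],[0,0,0]]}'
python3 -m pendant '{"delta_pos":[[0,0,0.3],[0,0,0.9],[0,0,0.6],[0,0,0],[0,0,0]],"angular":[[0,0,0],[0,0,0],[0,0,0],[0,0,0],[0,0,0]]}'
python3 - <<'E'
from h import *
im=env.get_image('wrist');cv2.imwrite('pics/w17.png',im);needle('n17.png',im=im)
E
```

```text
time: 26.9
tool_pos: [521.0, -90.4, 101.1]
orientation: [0.001, 0.671, 0.742, 0.001]
force: [2.4, 1.6, 6.5]
grip_width: 0.004
time: 27.3
tool_pos: [516.3, -90.9, 101.1]
orientation: [0.001, 0.671, 0.742, 0.001]
force: [2.4, 0.3, 6.3]
grip_width: -0.002
time: 27.8
tool_pos: [515.6, -90.8, 191.1]
orientation: [0.001, 0.671, 0.742, 0.0]
force: [0.1, -0.8, 0.0]
grip_width: 0.002
hub [ 60.1 142.5] len 20.4 needle rad 4.343 mm 12.06
```

View pics/n17.png

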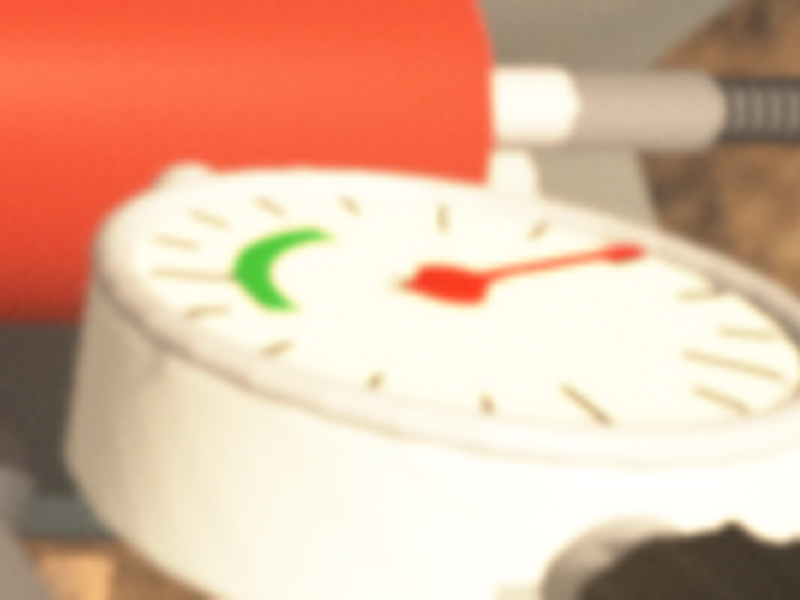

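View pics/w17.png

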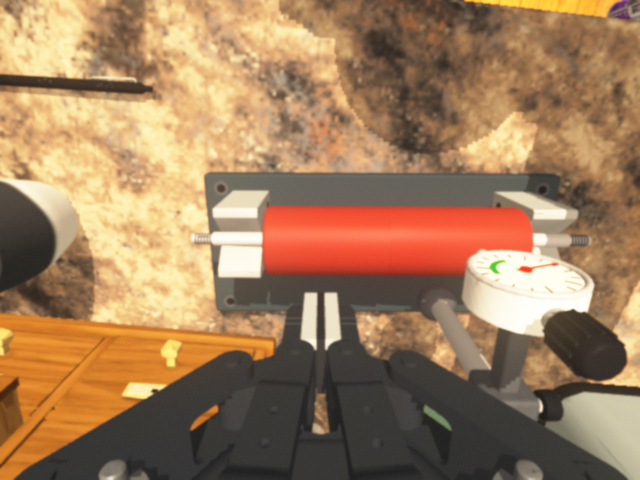

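The axle lies in both V-blocks (white stubs at (235,240) and (555,240)) and the needle is at the 12 mm tick. The fingers at (320,320) are well above the pin, and the pen and mug haven't moved.

Run:
```python
from h import *
print(env.read_state()['time'],env.read_state()['force']);env.sign_off()
```

```text
27.85 [-1.15598063  0.06414557  0.1483198 ]
the job is handed in; nothing more can be done
```

The job is handed in at 27.9 s: the sleeve's high side is under the plunger, the plunger rests on it, and the gripper is about 80 mm clear of the sleeve.

- **Indicator:** I gripped the knob and slid it down until the needle stood in the green at about 2.32 rad (6.4 mm), then let go.
- **Rolling:** I rolled the pin with the closed fingertips at roll_spot, in strokes of about 16 mm. Vertical force was 2 to 8.5 N at every reading, so the 15 N limit was never approached there.
- **High side:** The needle rose from 6.4 to 11.93 mm, then read 11.88 mm after the next 18 mm stroke. That put the peak about midway, so I rolled back about 9 mm.
- **Last check:** The needle stands at 4.34 rad (12.06 mm), the highest reading I saw, and the axle is in both V-blocks. I judge the high side to be within about 5°, but I did not roll past it again to confirm.

- **Needle past green:** The needle now stands beyond the green sector, as expected. The pin started near its low side, so reaching the high side added about 5.6 mm.
- **Height mismatch:** The plunger seemed to meet the sleeve at about 36 mm of carriage travel, but the fingertip met it near its low height. The indicator probably started slightly below the top of its column. This does not affect the comparison of needle readings.
- **Bystanders:** The pen and mug were in place in the last picture. I did not recheck the handles or lemon, but nothing came near them.

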